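# Line up instrument cassettes and click the reader key

### The job

Lay each of the three instrument cassettes flat and straight inside the field of its own colour on the reader mat, so that they form an even row, and let go of them. Then press the green key on the console just until you feel it click, no further, and release it. Do not press the grey keys, and leave the bottles and other things where they stand.

Things in the scene. Friction and masses are not known exactly. Their poses are not given: they have to be found in the camera images.
- cas_blue_mid (a point): blue instrument cassette, a closed loose box 120 mm long (its x) x 40 mm wide (its y) x 30 mm high, about 0.18 kg, the same turned end for end; this point is its centre, 15 mm above its underside
- field_blue_mid (a point): blue field on the reader mat, a flat printed rectangle 136 mm (its x) x 56 mm (its y) level with the table; this point is its centre, at table height. The mat (150 x 250 mm, under 2 mm thick, fixed) carries three parallel fields, blue, yellow and red in any order, side by side 80 mm apart along y
- cas_yellow_mid (a point): yellow instrument cassette, a closed loose box 120 mm long (its x) x 40 mm wide (its y) x 30 mm high, about 0.18 kg, the same turned end for end; this point is its centre, 15 mm above its underside
- field_yellow_mid (a point): yellow field on the reader mat, a flat printed rectangle 136 mm (its x) x 56 mm (its y) level with the table; this point is its centre, at table height. The mat (150 x 250 mm, under 2 mm thick, fixed) carries three parallel fields, blue, yellow and red in any order, side by side 80 mm apart along y
- cas_red_mid (a point): red instrument cassette, a closed loose box 120 mm long (its x) x 40 mm wide (its y) x 30 mm high, about 0.18 kg, the same turned end for end; this point is its centre, 15 mm above its underside
- field_red_mid (a point): red field on the reader mat, a flat printed rectangle 136 mm (its x) x 56 mm (its y) level with the table; this point is its centre, at table height. The mat (150 x 250 mm, under 2 mm thick, fixed) carries three parallel fields, blue, yellow and red in any order, side by side 80 mm apart along y
- start_key_top (a point): centre of the top face of the green dome key, the middle of three keys on the console's sloped panel. Cap 34 mm (its x, up the slope) x 56 mm (its y), 14 mm proud of the panel. z points out of the panel, square to it: 30 degrees from vertical, leaning towards the robot. The key is pressed along -z
- start_key (a joint): travel of the green key in m: 0 up, 0.010 at its stop. It sits on a tactile dome: from 0.8 N the force climbs to a peak of about 6.5 N at 2.5 mm, drops (the click; 6 N at 3.5 mm, 4.5 N at 5.5 mm) to 2.6 N at 7.5 mm, then climbs again to 9 N at 10 mm. Clicked from 0.0035; forced too far beyond 0.0085. Springs back up when let go
- side_key_l (a joint): travel in m (0 up, 0.010 down) of the grey key to the left of (+y side) the green one, same size, centre 76 mm from it along the panel; not to be pressed
- side_key_r (a joint): travel in m (0 up, 0.010 down) of the grey key to the right of (-y side) the green one, same size, centre 76 mm from it along the panel; not to be pressed
- console: reader console, fixed white housing 180 mm deep (its x) x 220 mm wide (its y), front (-x) towards the robot; origin at the centre of its underside. Panel rises 30 degrees from the front edge (35 mm high). A teal visor (z 200 to 210 mm) reaches forward to x = -25 mm; the green key's top is at x = -41, z = 80 mm, so a hand straight above the key meets the visor
- amber_bottle: bystander: slim amber glass bottle with a black cap, 40 mm diameter, about 150 mm tall, standing among the cassettes; origin at the centre of its base
- jar: bystander: low white jar with a metal cap, 60 mm diameter, 60 mm tall; origin at the centre of its base
- squeeze_bottle: bystander: white squeeze bottle with a blue cap, 50 mm diameter, 140 mm tall; origin at the centre of its base
- spray_bottle: bystander: white spray bottle with a red nozzle, 72 mm diameter, 200 mm tall; origin at the centre of its base
- spatula: bystander: spatula, about 180 mm long, lying flat on the table; origin under its middle
- cotton_box: bystander: closed blue box, 80 x 100 x 50 mm (x, y, z); origin at the centre of its underside

How it is judged:
By the outcome, as a careful person would: the job done as asked, in the order asked, and still so for the second after the job is handed in, with the robot touching nothing.
It also fails if it takes over 72 s, if anything falls off the work surface, if the arm or the gripper's body presses on something with over 40 N, if the wrist force passes 120 N, or if a joint passes its speed limit or range.

### The arm

A 6-joint arm with a two-finger parallel gripper is mounted at the origin on the work surface. World frame = base frame: x ahead of the robot, y to its left, z up, the work surface at z = 0. Lengths are in m, angles in rad, forces in N, time in s.
With the tool pointing down it reaches from about 0.325 to 0.775 m from the base axis. Payload 9.3 kg.
Tool frame: the origin (TCP) lies at the very end of the fingers, on their centre line; the grasp point (between the pads) lies 19 mm behind it; x points along the fingers, z is the direction in which the jaws open and shut, and the axes are right-handed (so a half turn about x gives the same grasp; the last joint's range is limited). The gripper opens to 85 mm and grips with 20 to 120 N. Pads are 22 mm wide; open, the fingers measure 114 mm over their backs; the gripper's body (76 mm by 85 mm) begins 54 mm behind the grasp point. The pads swing forward as they close: fully open they stand 13 mm farther back than shut.
Start: joints at [-1.456, 0.259, 0.021, 1.334, 0, 1.418], TCP at [0.146, -0.53, 0.231] pointing down, gripper open.
Joint ranges: [-3.04, 3.04], [-0.91, 1.82], [-1.04, 1.36], [-1.92, 1.95], [-1.52, 1.45], [-3.14, 3.14]. Speed limits (rad/s): [2.22, 2.22, 2.79, 3.14, 3.14, 3.14].

### API

Orientations are given as [roll, pitch, yaw] about the fixed x, y, z axes, in that order (R = Rz(yaw) Ry(pitch) Rx(roll)).
In Python, from rig import bot gives the robot as it stands. The module is installed in compiled form; this text tells all that it offers.
- The arm moves only by the tool play_rows, never from a script. Its argument "deltas" is a list of rows, each an object with "dp": the shift along the world's x, y, z in mm, a list of three; "dr": the turn, a rotation vector about the world's x, y, z in degrees, a list of three. A call has 1 to 12 rows; each row is the pose to reach, as a shift and turn from the pose commanded when the call began; what a row does not reach only later rows make up. A row lasts 1/12 s, in which the tool goes at most 41.7 mm and 7.16 degrees, less where a joint would pass 70% of its speed; a pose out of reach is approached as far as the arm can. A call with a gripper value outside its range is refused whole. "gripper" is the finger opening in mm, from 0 to 85.4, set as the call begins (left out, the last holds). The fingers move at their own pace and stop on an object; "force" is the grip in N (left out, the last holds). Time passes only in rows, so rows that repeat a pose let the fingers close. It gives the time, the measured TCP pose, the force and the opening at its end, in the units of the state.
- bot.state(): the state, without advancing time (a new reading comes with each control period).
- bot.capture(name): name is "scene" or "top"; returns the picture (480x640x3 uint8, red, green, blue); there is no depth.
- bot.get_calibration(name): a dict with "intrinsics" (3x3 intrinsics, pixels), "rvec" (rotation vector, rad) and "tvec" (3), from world to camera coordinates, as OpenCV has them. Camera axes: x right, y down, z forward; pixel columns grow to the right and rows downward; lengths in m; the calibration is good to about 2 mm. A picture is of the moment at which its call begins. get_calibration takes no time and is no camera call.
- bot.sign_off(): hands the job in, once; it reports no verdict.
Trained networks look in the newest picture that a camera, given by its name, has taken for a name from the list of things; names that differ only in an ending like _2 or _b are one class to them, and where a whole thing is asked for, a point or a joint stands for the part that bears it (a point fixed in the world has none). Each returns a list of dicts, best first, with "score" (0 to 1); they miss things now and then, are a little off and sometimes report something else, mostly with a low value. They report only what shows in the picture. A call takes as long as a camera call.
- bot.spot_in(camera, thing): "pixel" ([column, row] in pixels, amid what is visible of it).
The state is a dict: "t": time; "joint_pos": joint angles; "joint_vel": joint speeds; "tau": joint torques, N m; "tool_pos": TCP position; "orientation": TCP orientation; "wrist_force": force on the tool from outside, world axes, zero at the start; "moment": the same for the moment, N m; "width": opening from 0.0 (shut) to 1.0 (fully open).
Only numpy, scipy, OpenCV 4.12 (cv2) and the standard library are available. Lean on these libraries where they do the work, as an engineer would, in place of code of your own. Each camera call takes 0.05 s, during which the arm holds its last target.

## Working session

There is one attempt and no reset: what is moved stays moved. The work goes in short steps, Python scripts to look and compute and a tool call to move; the robot and the scene stay as the last step left them, time stands still between calls to the robot, and variables do not carry over. Pictures are saved under pics/ and viewed, and the job is handed in when it is done.

Besides the shell and the picture viewer there is one more tool, called as name([rows], argument=value, ...), one row to a line, values as JSON. play_rows: Moves the arm, as the interface text tells. Its arguments: {"type":"object","properties":{"deltas":{"type":"array","items":{"type":"object","properties":{"dp":{"type":"array","items":{"type":"number"}},"dr":{"type":"array","items":{"type":"number"}}}}},"gripper":{"type":"number"},"force":{"type":"number"}},"required":["deltas"]}

```bash
mkdir -p pics; python3 - <<'E'
from rig import bot
import cv2
for n in("scene","top"):
    im=bot.capture(n); cv2.imwrite(f"pics/{n}0.png",im[:,:,::-1])
    print(n,bot.get_calibration(n))
print(bot.state())
E
```

```text
scene {'intrinsics': array([[595.23461583,   0.        , 314.89772495],
       [  0.        , 595.23461583, 245.2724227 ],
       [  0.        ,   0.        ,   1.        ]]), 'rvec': array([ 2.12600632,  1.03755264, -0.43791152]), 'tvec': array([-0.39043696, -0.23665753,  1.78027153])}
top {'intrinsics': array([[493.89690881,   0.        , 319.46085855],
       [  0.        , 493.89690881, 239.00109947],
       [  0.        ,   0.        ,   1.        ]]), 'rvec': array([ 2.14632921, -2.10922828,  0.20440605]), 'tvec': array([0.00670623, 0.60376873, 1.01379151])}
{'t': 0.1, 'joint_pos': array([-1.45564450e+00,  2.59171318e-01,  2.08609063e-02,  1.33371112e+00,
       -1.64753283e-06,  1.41823210e+00]), 'joint_vel': array([-0.00050425, -0.00095339,  0.003793  ,  0.00236343,  0.00064924,
       -0.00065913]), 'tau': array([ 4.23582052e-03, -5.56693661e+01,  3.45067728e+01,  1.16866580e-02,
       -1.40571351e-04,  1.55857629e-05]), 'tool_pos': array([ 0.14547714, -0.53016102,  0.23071653]), 'orientation': array([2.99037312, 1.56957112, 1.68729285]), 'wrist_force': array([-1.11969124, -0.38563424, -0.04797849]), 'moment': array([0.01491994, 0.05155058, 0.03848112]), 'width': 0.9997568500905091}
```

View pics/scene0.png

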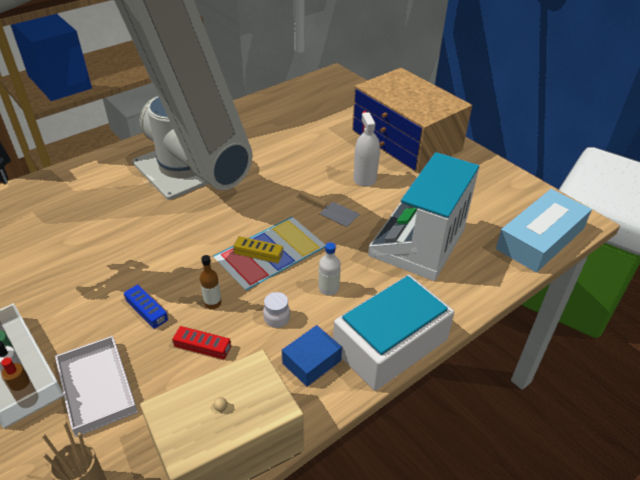

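View pics/top0.png

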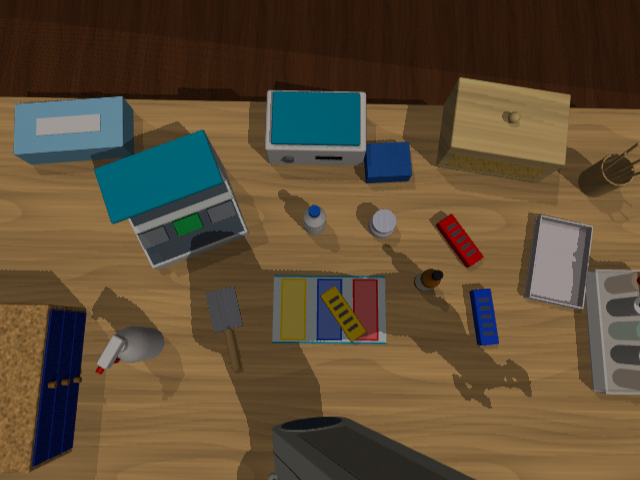

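```bash
cat > h.py <<'E'
import numpy as np,cv2
from scipy.optimize import minimize
from rig import bot
C={n:bot.get_calibration(n) for n in("scene","top")}
def proj(n,P):
    c=C[n];return cv2.projectPoints(np.asarray(P,float).reshape(-1,3),c["rvec"],c["tvec"],c["intrinsics"],None)[0].reshape(-1,2)
def back(n,px,z):
    c=C[n];R=cv2.Rodrigues(c["rvec"])[0];o=-R.T@c["tvec"].ravel()
    d=R.T@np.linalg.inv(c["intrinsics"])@np.array([px[0],px[1],1.]);return o+d*(z-o[2])/d[2]
def box(x,y,yaw,L,W,z0,z1):
    c,s=np.cos(yaw),np.sin(yaw)
    return np.array([[x+c*a-s*b,y+s*a+c*b,z] for z in(z0,z1) for a,b in((-L/2,-W/2),(L/2,-W/2),(L/2,W/2),(-L/2,W/2))])
def hullmask(pts,shape,S=4):
    m=np.zeros((shape[0],shape[1]),np.uint8)
    h=cv2.convexHull(pts.astype(np.float32)).reshape(-1,2)
    cv2.fillConvexPoly(m,np.round(h*16).astype(np.int32),255,cv2.LINE_AA,4);return m.astype(float)/255
def cmask(im,col):
    hsv=cv2.cvtColor(im,cv2.COLOR_RGB2HSV);h,s,v=[hsv[...,i].astype(int) for i in range(3)]
    if col=="red":return ((h<7)|(h>173))&(s>200)&(v>70)
    if col=="blue":return (abs(h-115)<12)&(s>190)&(v>60)
    if col=="yellow":return (abs(h-25)<6)&(s>190)&(v>60)
def fitbox(n,im,col,x0,L=.12,W=.04,z0=0,z1=.03,roi=60):
    ctr=proj(n,[[x0[0],x0[1],.015]])[0]
    m=cmask(im,col).astype(np.uint8)
    yy,xx=np.mgrid[:480,:640];m[(np.hypot(xx-ctr[0],yy-ctr[1])>roi)]=0
    m=cv2.morphologyEx(m,cv2.MORPH_CLOSE,np.ones((9,9)));k,l,st,_=cv2.connectedComponentsWithStats(m)
    j=1+np.argmax(st[1:,4]);m=(l==j).astype(float)
    def cost(p):return np.abs(hullmask(proj(n,box(p[0]/100,p[1]/100,p[2]/10,L,W,z0,z1)),m.shape)-m).sum()/m.sum()
    best=None
    for dy in(-.3,0,.3):
        q=[x0[0]*100,x0[1]*100,(x0[2]+dy)*10]
        r=minimize(cost,q,method="Nelder-Mead",options=dict(initial_simplex=[q,[q[0]+1,q[1],q[2]],[q[0],q[1]+1,q[2]],[q[0],q[1],q[2]+1.5]],maxiter=300))
        if best is None or r.fun<best.fun:best=r
    p=best.x;return np.array([p[0]/100,p[1]/100,p[2]/10]),best.fun,m
E
python3 - <<'E'
from h import *
top=cv2.imread("pics/top0.png")[:,:,::-1].copy();sc=cv2.imread("pics/scene0.png")[:,:,::-1].copy()
g={"yellow":((343,313),.6),"red":((460,240),.6),"blue":((484,317),.15)}
for c,(px,yw) in g.items():
    p=back("top",px,.03)
    for n,im in(("top",top),("scene",sc)):
        f=fitbox(n,im,c,(p[0],p[1],yw)); print(c,n,p.round(3),f[0].round(4),round(f[1],3),f[2].sum())
for nm,px,z in(("amber",(424,287),0),("squeeze",(317,233),0),("jar",(383,228),0),("matTL",(273,276),0),("matTR",(386,276),0),("matBL",(273,343),0),("matBR",(386,343),0),("key",(187,225),.08),("k l",(155,237),.08),("k r",(220,213),.08)):
    print(nm,back("top",px,z).round(3))
c=cv2.resize(top[255:360,255:405],None,fx=5,fy=5,interpolation=cv2.INTER_CUBIC);cv2.imwrite("pics/mat.png",c[:,:,::-1])
c=cv2.resize(top[120:280,90:260],None,fx=4,fy=4,interpolation=cv2.INTER_CUBIC)[:600];cv2.imwrite("pics/con.png",c[:,:,::-1])
E
```

```text
yellow top [ 0.447 -0.036  0.03 ] [ 0.4472 -0.0361  0.6214] 0.17 1000.0
yellow scene [ 0.447 -0.036  0.03 ] [ 0.4424 -0.0383  0.5102] 0.374 754.0
red top [ 0.612 -0.295  0.03 ] [ 0.6164 -0.2997  0.6971] 0.381 923.0
red scene [ 0.612 -0.295  0.03 ] [ 0.6102 -0.2991  0.5209] 0.312 1086.0
blue top [ 0.443 -0.341  0.03 ] [ 0.4466 -0.3475  0.2086] 0.423 973.0
blue scene [ 0.443 -0.341  0.03 ] [ 0.4395 -0.3447  0.0057] 0.334 809.0
amber [ 0.509 -0.219  0.   ]
squeeze [0.628 0.023 0.   ]
jar [ 0.642 -0.128  0.   ]
matTL [0.528 0.12  0.   ]
matTR [ 0.532 -0.134  0.   ]
matBL [0.38  0.115 0.   ]
matBR [ 0.384 -0.133  0.   ]
key [0.624 0.299 0.08 ]
k l [0.597 0.365 0.08 ]
k r [0.652 0.23  0.08 ]
```

View pics/mat.png

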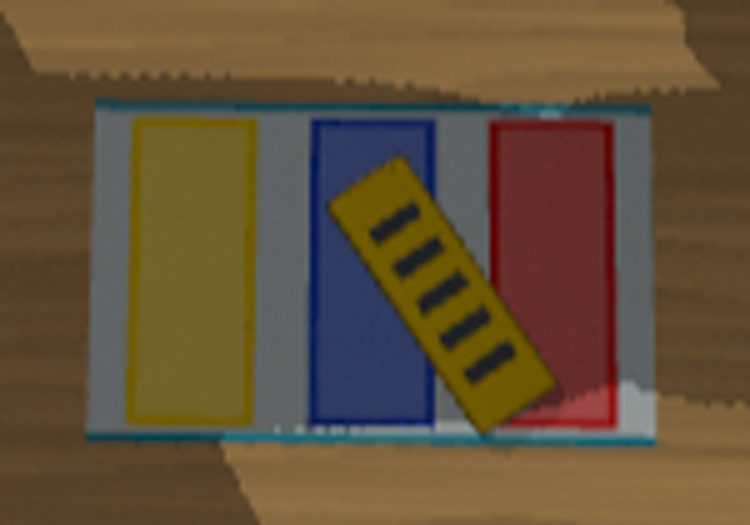

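View pics/con.png

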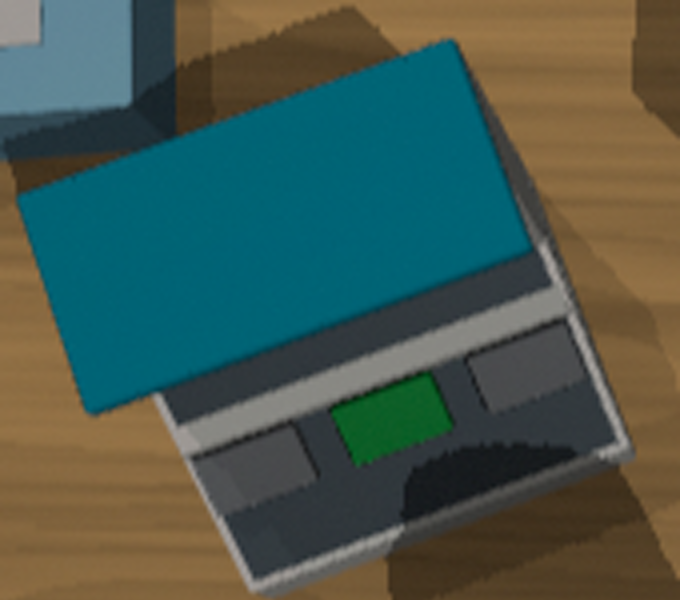

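```bash
python3 - <<'E'
from h import *
top=cv2.imread("pics/top0.png")
a=cv2.resize(top[205:280,425:495],None,fx=6,fy=6,interpolation=cv2.INTER_CUBIC)
b=cv2.resize(top[280:355,450:515],None,fx=6,fy=6,interpolation=cv2.INTER_CUBIC)
cv2.imwrite("pics/rb.png",np.hstack([a,b]));print(a.shape)
E
```

```text
(450, 420, 3)
```

View pics/rb.png

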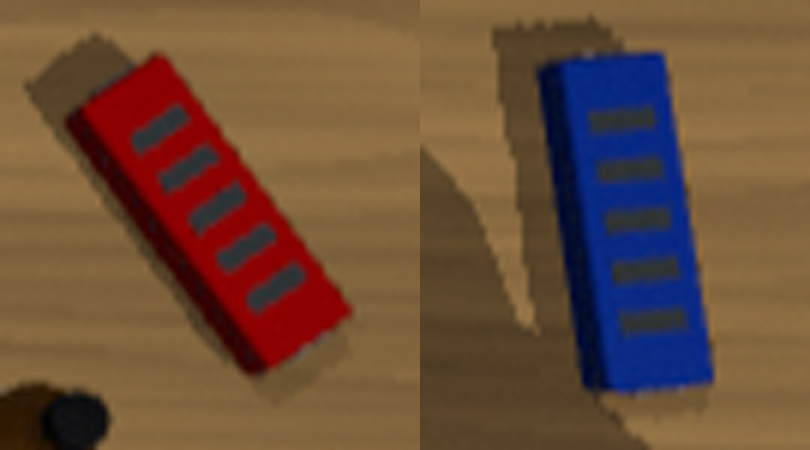

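```bash
cat >> h.py <<'E'
from scipy.optimize import least_squares
def fitcorn(n,px,L,W,z,yaw0):
    px=np.array(px,float);P=np.array([back(n,p,z) for p in px]);c=P.mean(0)
    # corners order: (+L,+W/.. any) matched by nearest
    def model(p):return box(p[0],p[1],p[2],L,W,z,z)[:4]
    Q=model((c[0],c[1],yaw0));idx=[int(np.argmin(np.linalg.norm(Q-q,axis=1))) for q in P]
    assert sorted(idx)==[0,1,2,3],idx
    r=least_squares(lambda p:(proj(n,model(p)[idx])-px).ravel(),[c[0],c[1],yaw0])
    return r.x,r.fun.reshape(-1,2).round(1).tolist()
def uz(pts,s,x0,y0):return [((u+.5)/s-.5+x0,(v+.5)/s-.5+y0) for u,v in pts]
E
python3 - <<'E'
from h import *
d=np.degrees
for nm,pts,L,W,z,y in(("yel",uz([(402,155),(556,385),(488,435),(328,206)],5,255,255),.12,.04,.03,.6),
 ("red",uz([(160,53),(353,311),(262,375),(82,110)],6,425,205),.12,.04,.03,.6),
 ("blue",uz([(142,62),(243,53),(292,382),(185,390)],6,450,280),.12,.04,.03,.15),
 ("mat",uz([(96,104),(651,108),(656,442),(87,436)],5,255,255),.15,.25,.001,0),
 ("fy",uz([(133,118),(258,119),(254,425),(126,424)],5,255,255),.136,.056,.001,0),
 ("fb",uz([(311,119),(435,120),(435,425),(309,425)],5,255,255),.136,.056,.001,0),
 ("fr",uz([(489,120),(613,121),(617,428),(491,427)],5,255,255),.136,.056,.001,0)):
    p,r=fitcorn("top",pts,L,W,z,y);print(nm,p[:2].round(4),d(p[2]).round(1),r)
# console: fit (x,y,yaw) from key cap corners
k=np.array(uz([(331,408),(434,375),(452,424),(357,466)],4,90,120))
s,c=np.sin(np.pi/6),np.cos(np.pi/6)
up=np.array([c,0,s]);loc=[np.array([-.041,0,.08])+a*up*.017+np.array([0,b*.028,0]) for a,b in((1,1),(1,-1),(-1,-1),(-1,1))]
# visor front corners, y=+-.11, z=.21
loc+= [np.array([-.025,.11,.21]),np.array([-.025,-.11,.21]),np.array([-.09,.11,.035]),np.array([-.09,-.11,.035])]
k=np.vstack([k,uz([(92,414),(530,249),(252,585),(626,446)],4,90,120)])
loc=np.array(loc)
def M(p):
    c,s=np.cos(p[2]),np.sin(p[2]);R=np.array([[c,-s,0],[s,c,0],[0,0,1]]);return loc@R.T+[p[0],p[1],0]
r=least_squares(lambda p:(proj("top",M(p))-k).ravel(),[.66,.31,-.3]);print(r.x,d(r.x[2]),r.fun.reshape(-1,2).round(1).tolist());print("key",(M(r.x)[:4].mean(0)))
E
```

```text
yel [ 0.4458 -0.0368] 35.4 [[-0.0, -0.3], [1.0, -0.2], [-0.6, 0.6], [-0.4, -0.1]]
red [ 0.6124 -0.2958] 34.2 [[0.3, -0.4], [0.1, 0.8], [0.7, -0.0], [-1.1, -0.4]]
blue [ 0.4451 -0.3446] 5.5 [[-0.7, -0.7], [0.6, -0.6], [0.4, 0.5], [-0.3, 0.7]]
mat [ 0.4569 -0.0072] 0.4 [[-0.1, -0.9], [0.1, -0.7], [0.1, 0.7], [-0.1, 0.9]]
fy [0.4558 0.0727] 0.5 [[0.0, -0.3], [-0.0, -0.3], [-0.0, 0.3], [0.0, 0.3]]
fb [ 0.4568 -0.0071] 0.6 [[-0.1, -0.3], [0.1, -0.4], [0.2, 0.4], [-0.1, 0.3]]
fr [ 0.4574 -0.0871] 0.5 [[-0.1, -0.2], [0.1, -0.2], [0.1, 0.2], [-0.1, 0.2]]
[0.66369456 0.31260549 0.38989494] 22.339334361227298 [[-0.3, 0.1], [-0.8, -1.0], [1.0, 1.1], [-0.2, -0.1], [-1.7, -0.6], [1.1, -0.7], [-0.3, 1.2], [1.3, 0.0]]
key [0.62577165 0.29702175 0.08      ]
```

```bash
cat >> h.py <<'E'
from scipy.spatial.transform import Rotation as Ro
def pose():
    s=bot.state();return s["tool_pos"],Ro.from_euler("xyz",s["orientation"])
def togo(x,y,z,cyaw):
    "delta to TCP xyz, tool down, jaws along cassette y (cyaw=cassette yaw deg)"
    p,R=pose();cands=[]
    for k in(90,-90):
        a=np.radians(cyaw+k);zz=np.array([np.cos(a),np.sin(a),0]);xx=np.array([0,0,-1.]);T=Ro.from_matrix(np.c_[xx,np.cross(zz,xx),zz])
        cands.append(np.degrees((T*R.inv()).as_rotvec()))
    s=bot.state()
    print("t",s["t"].__round__(2),"p",(p*1000).round(1),"q",s["joint_pos"].round(2),"w",round(s["width"]*85.4,1),"F",s["wrist_force"].round(1))
    print("dp",(np.array([x,y,z])*1000-p*1000).round(1),"dr",[c.round(2) for c in cands])
E
python3 - <<'E'
from h import *
print(pose()[1].as_matrix().round(3))
togo(.4458,-.0368,.1,35.4)
E
```

```text
[[-0.     0.964  0.265]
 [ 0.001  0.265 -0.964]
 [-1.     0.    -0.001]]
t 0.1 p [ 145.5 -530.2  230.7] q [-1.46  0.26  0.02  1.33 -0.    1.42] w 85.4 F [-1.1 -0.4 -0. ]
dp [ 300.3  493.4 -130.7] dr [array([-3.0000e-02,  1.0000e-01, -1.5994e+02]), array([-7.000e-02, -2.000e-02,  2.006e+01])]
```

play_rows([
  {"dp": [300,493,-50],"dr": [0,0,20]},
  {"dp": [300,493,-50],"dr": [0,0,20]},
  {"dp": [300,493,-50],"dr": [0,0,20]},
  {"dp": [300,493,-50],"dr": [0,0,20]},
  {"dp": [300,493,-50],"dr": [0,0,20]},
  {"dp": [300,493,-50],"dr": [0,0,20]},
  {"dp": [300,493,-50],"dr": [0,0,20]},
  {"dp": [300,493,-50],"dr": [0,0,20]},
  {"dp": [300,493,-50],"dr": [0,0,20]},
  {"dp": [300,493,-50],"dr": [0,0,20]},
  {"dp": [300,493,-50],"dr": [0,0,20]},
  {"dp": [300,493,-50],"dr": [0,0,20]},
], gripper=70)

```text
t: 1.1
tool_pos: [0.4049, -0.1028, 0.188]
orientation: [0.337, 1.571, -0.617]
wrist_force: [0.7, -1.2, 0.4]
width: 0.822
```

```bash
python3 - <<'E'
from h import *
togo(.4458,-.0368,.1,35.4)
E
```

```text
t 1.1 p [ 404.9 -102.8  188. ] q [-0.45  0.05 -0.34  1.17 -0.    2.07] w 70.2 F [ 0.7 -1.2  0.4]
dp [ 40.9  66.  -88. ] dr [array([ 2.0000e-02, -1.0000e-02, -1.7993e+02]), array([0.01, 0.01, 0.07])]
```

play_rows([
  {"dp": [41,66,-48],"dr": [0,0,0]},
  {"dp": [41,66,-48],"dr": [0,0,0]},
  {"dp": [41,66,-88],"dr": [0,0,0]},
  {"dp": [41,66,-118],"dr": [0,0,0]},
  {"dp": [41,66,-118],"dr": [0,0,0]},
])

```text
t: 1.52
tool_pos: [0.4421, -0.0369, 0.0651]
orientation: [-2.462, 1.561, 2.869]
wrist_force: [-1.6, 0.0, -0.6]
width: 0.82
```

```bash
python3 - <<'E'
from h import *
togo(.4458,-.0368,.005,35.4)
for n in("scene","top"):
    cv2.imwrite(f"pics/{n}1.png",bot.capture(n)[:,:,::-1])
E
```

```text
t 1.52 p [442.1 -36.9  65.1] q [-0.27  0.2  -0.51  0.87 -0.    2.25] w 70.1 F [-1.6  0.  -0.6]
dp [  3.7   0.1 -60.1] dr [array([  0.81,  -0.23, 179.93]), array([-0.14, -0.51, -0.06])]
```

View pics/scene1.png

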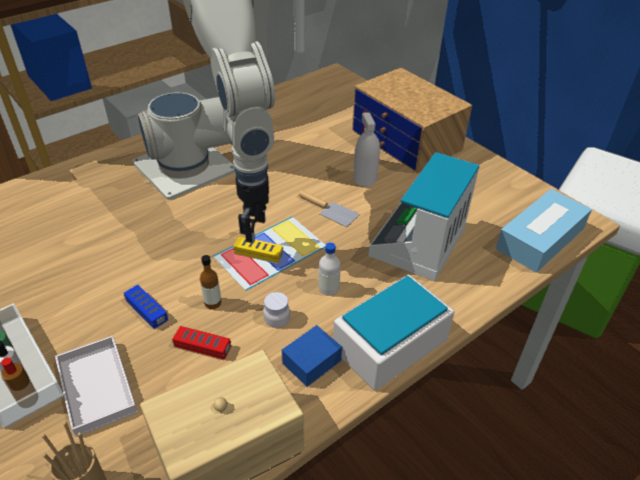

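View pics/top1.png

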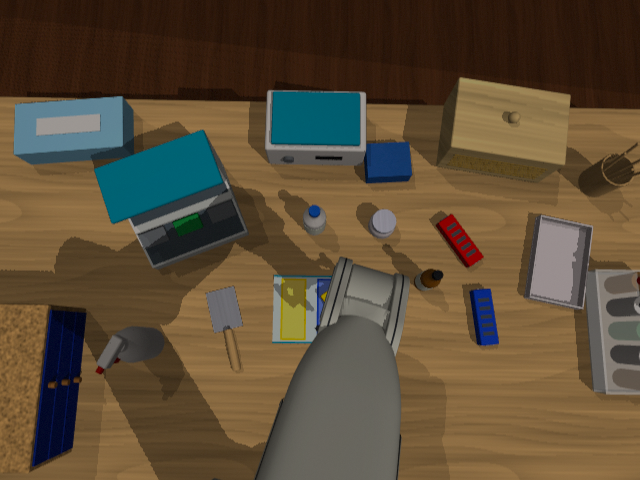

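play_rows([
  {"dp": [0,0,-30],"dr": [0,0,0]},
  {"dp": [0,0,-50],"dr": [0,0,0]},
  {"dp": [0,0,-62],"dr": [0,0,0]},
  {"dp": [0,0,-62],"dr": [0,0,0]},
  {"dp": [0,0,-62],"dr": [0,0,0]},
])

```text
t: 2.03
tool_pos: [0.4464, -0.0397, 0.0098]
orientation: [0.658, 1.569, -0.297]
wrist_force: [0.7, -0.1, 0.4]
width: 0.818
```

```bash
python3 - <<'E'
from h import *
togo(.4458,-.0368,.004,35.4)
E
```

```text
t 2.03 p [446.4 -39.7   9.8] q [-0.28  0.27 -0.59  0.7  -0.    2.25] w 69.9 F [ 0.7 -0.1  0.4]
dp [-0.6  2.9 -5.8] dr [array([ 1.5000e-01, -5.0000e-02, -1.7988e+02]), array([0.03, 0.09, 0.12])]
```

play_rows([
  {"dp": [0,1,-4],"dr": [0,0,0]},
  {"dp": [0,1,-4],"dr": [0,0,0]},
  {"dp": [0,1,-4],"dr": [0,0,0]},
])

```text
t: 2.28
tool_pos: [0.446, -0.0381, 0.0051]
orientation: [0.66, 1.569, -0.295]
wrist_force: [-0.1, 0.1, -1.0]
width: 0.817
```

```bash
python3 - <<'E'
from h import *
togo(.4458,-.0368,.004,35.4)
E
```

```text
t 2.28 p [446.  -38.1   5.1] q [-0.27  0.28 -0.6   0.69 -0.    2.25] w 69.8 F [-0.1  0.1 -1. ]
dp [-0.2  1.3 -1.1] dr [array([ 1.4000e-01, -4.0000e-02, -1.7993e+02]), array([0.03, 0.09, 0.07])]
```

Good. Close.

play_rows([
  {"dp": [0,1,-1],"dr": [0,0,0]},
  {"dp": [0,1,-1],"dr": [0,0,0]},
  {"dp": [0,1,-1],"dr": [0,0,0]},
  {"dp": [0,1,-1],"dr": [0,0,0]},
  {"dp": [0,1,-1],"dr": [0,0,0]},
  {"dp": [0,1,-1],"dr": [0,0,0]},
  {"dp": [0,1,-1],"dr": [0,0,0]},
], gripper=20, force=40)

```text
t: 2.87
tool_pos: [0.4456, -0.0368, 0.0036]
orientation: [0.67, 1.57, -0.284]
wrist_force: [-0.3, 0.8, 5.4]
width: 0.463
```

```bash
python3 - <<'E'
from h import *
togo(.4558,.0727,.04,.5)
E
```

```text
t 2.87 p [445.6 -36.8   3.6] q [-0.27  0.28 -0.6   0.69 -0.    2.25] w 39.6 F [-0.3  0.8  5.4]
dp [ 10.2 109.5  36.4] dr [array([-3.0000e-02,  2.0000e-02,  1.4515e+02]), array([ 2.000e-02,  3.000e-02, -3.485e+01])]
```

play_rows([
  {"dp": [0,0,36],"dr": [0,0,0]},
  {"dp": [3,35,36],"dr": [0,0,-10]},
  {"dp": [6,70,36],"dr": [0,0,-17]},
  {"dp": [8,90,36],"dr": [0,0,-24]},
  {"dp": [10,109,36],"dr": [0,0,-31]},
  {"dp": [10,109,36],"dr": [0,0,-35]},
  {"dp": [10,109,36],"dr": [0,0,-35]},
  {"dp": [10,109,36],"dr": [0,0,-35]},
  {"dp": [10,109,20],"dr": [0,0,-35]},
  {"dp": [10,109,9],"dr": [0,0,-35]},
  {"dp": [10,109,9],"dr": [0,0,-35]},
  {"dp": [10,109,9],"dr": [0,0,-35]},
])

```text
t: 3.87
tool_pos: [0.455, 0.0716, 0.0119]
orientation: [-1.583, 1.569, 3.137]
wrist_force: [-0.1, 0.8, -1.6]
width: 0.458
```

```bash
python3 - <<'E'
from h import *
togo(.4558,.0727,.005,.5)
E
```

```text
t 3.87 p [455.   71.6  11.9] q [-0.03  0.29 -0.56  0.72 -0.    3.11] w 39.1 F [-0.1  0.8 -1.6]
dp [ 0.8  1.1 -6.9] dr [array([-1.4000e-01,  0.0000e+00, -1.7994e+02]), array([-0.  , -0.09,  0.06])]
```

play_rows([
  {"dp": [0.5,0.5,-6],"dr": [0,0,0]},
  {"dp": [0.5,0.5,-7],"dr": [0,0,0]},
  {"dp": [0.5,0.5,-7],"dr": [0,0,0]},
  {"dp": [0.5,0.5,-7],"dr": [0,0,0]},
])

```text
t: 4.2
tool_pos: [0.4561, 0.0726, 0.0053]
orientation: [1.576, 1.571, 0.012]
wrist_force: [-1.1, 0.6, -1.8]
width: 0.464
```

```bash
python3 - <<'E'
from h import *
togo(.4558,.0727,.005,.5)
E
```

```text
t 4.2 p [456.1  72.6   5.3] q [-0.02  0.3  -0.56  0.71  0.    3.11] w 39.6 F [-1.1  0.6 -1.8]
dp [-0.3  0.1 -0.3] dr [array([ 2.0000e-02,  0.0000e+00, -1.7986e+02]), array([-0.  ,  0.01,  0.14])]
```

play_rows([
  {"dp": [0,0,-1.5],"dr": [0,0,0]},
  {"dp": [0,0,-1.5],"dr": [0,0,0]},
  {"dp": [0,0,-1.5],"dr": [0,0,0]},
])

```text
t: 4.45
tool_pos: [0.456, 0.0727, 0.0037]
orientation: [1.363, 1.571, -0.202]
wrist_force: [0.0, 0.4, -1.7]
width: 0.46
```

play_rows([
  {"dp": [0,0,0],"dr": [0,0,0]},
  {"dp": [0,0,0],"dr": [0,0,0]},
  {"dp": [0,0,0],"dr": [0,0,0]},
  {"dp": [0,0,0],"dr": [0,0,0]},
  {"dp": [0,0,0],"dr": [0,0,0]},
  {"dp": [0,0,25],"dr": [0,0,0]},
  {"dp": [0,0,60],"dr": [0,0,0]},
  {"dp": [0,0,100],"dr": [0,0,0]},
], gripper=62)

```text
t: 5.12
tool_pos: [0.4547, 0.0727, 0.1037]
orientation: [-1.597, 1.567, 3.121]
wrist_force: [1.1, 0.4, -0.4]
width: 0.724
```

```bash
python3 - <<'E'
from h import *
togo(.4451,-.3446,.2,5.5)
togo(.6124,-.2958,.2,34.2)
E
```

```text
t 5.12 p [454.7  72.7 103.7] q [-0.02  0.19 -0.41  0.97 -0.    3.11] w 61.8 F [ 1.1  0.4 -0.4]
dp [  -9.6 -417.3   96.3] dr [array([-3.2000e-01, -1.0000e-02, -1.7484e+02]), array([ 0.01, -0.21,  5.16])]
t 5.12 p [454.7  72.7 103.7] q [-0.02  0.19 -0.41  0.97 -0.    3.11] w 61.8 F [ 1.1  0.4 -0.4]
dp [ 157.7 -368.5   96.3] dr [array([-2.6000e-01, -7.0000e-02, -1.4614e+02]), array([ 0.06, -0.2 , 33.86])]
```

play_rows([
  {"dp": [0,0,40],"dr": [0,0,0]},
  {"dp": [0,-15,80],"dr": [0,0,0]},
  {"dp": [-3,-55,90],"dr": [0,0,1]},
  {"dp": [-9,-418,90],"dr": [0,0,5]},
  {"dp": [-9,-418,90],"dr": [0,0,5]},
  {"dp": [-9,-418,90],"dr": [0,0,5]},
  {"dp": [-9,-418,90],"dr": [0,0,5]},
  {"dp": [-9,-418,90],"dr": [0,0,5]},
  {"dp": [-9,-418,90],"dr": [0,0,5]},
  {"dp": [-9,-418,90],"dr": [0,0,5]},
  {"dp": [-9,-418,90],"dr": [0,0,5]},
  {"dp": [-9,-418,90],"dr": [0,0,5]},
], gripper=70)

```text
t: 6.12
tool_pos: [0.4464, -0.3488, 0.1934]
orientation: [-0.082, 1.57, -1.561]
wrist_force: [0.4, 0.7, 0.1]
width: 0.818
```

```bash
python3 - <<'E'
from h import *
togo(.4451,-.3446,.005,5.5)
im=bot.capture("top");cv2.imwrite("pics/top2.png",im[:,:,::-1])
c=cv2.resize(im[255:360,255:405],None,fx=5,fy=5,interpolation=cv2.INTER_CUBIC);cv2.imwrite("pics/mat2.png",c[:,:,::-1])
E
```

```text
t 6.12 p [ 446.4 -348.8  193.4] q [-0.81  0.3  -0.02  1.25 -0.    2.24] w 69.9 F [0.4 0.7 0.1]
dp [  -1.3    4.2 -188.4] dr [array([ 0.0000e+00, -5.0000e-02, -1.7976e+02]), array([0.03, 0.  , 0.24])]
```

View pics/mat2.png

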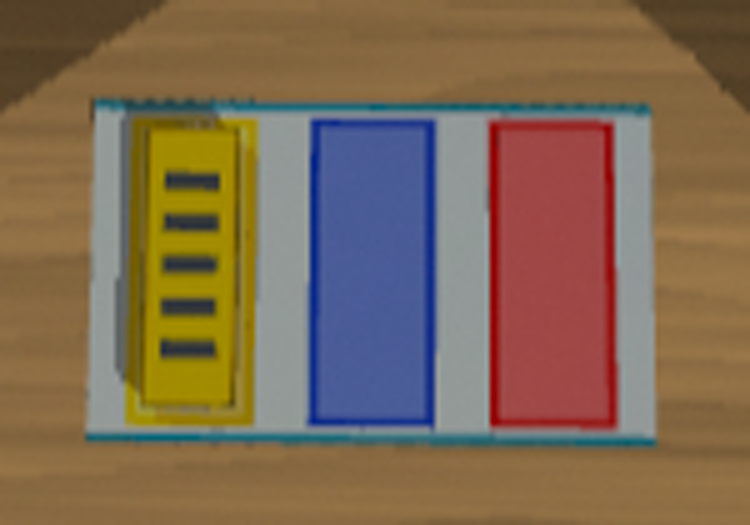

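View pics/top2.png

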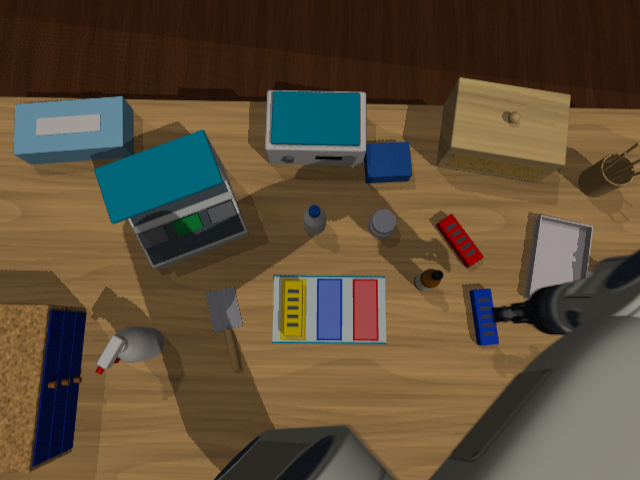

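```bash
python3 - <<'E'
from h import *
p,r=fitcorn("top",uz([(150,126),(242,126),(236,408),(143,407)],5,255,255),.12,.04,.032,0);print(p[:2].round(4),np.degrees(p[2]),r)
E
```

```text
[0.4563 0.0713] 0.2261332381374876 [[-0.0, -0.0], [-0.0, 0.2], [0.1, -0.1], [-0.0, -0.1]]
```

play_rows([
  {"dp": [-1,3,-40],"dr": [0,0,0]},
  {"dp": [-1,3,-80],"dr": [0,0,0]},
  {"dp": [-1,3,-120],"dr": [0,0,0]},
  {"dp": [-1,3,-140],"dr": [0,0,0]},
  {"dp": [-1,3,-140],"dr": [0,0,0]},
  {"dp": [-1,3,-140],"dr": [0,0,0]},
])

```text
t: 6.67
tool_pos: [0.4457, -0.342, 0.0533]
orientation: [-2.478, 1.569, 2.328]
wrist_force: [0.5, -0.5, 0.7]
width: 0.821
```

```bash
python3 - <<'E'
from h import *
togo(.4451,-.3446,.005,5.5)
E
```

```text
t 6.67 p [ 445.7 -342.    53.3] q [-0.8   0.39 -0.26  0.92  0.    2.24] w 70.1 F [ 0.5 -0.5  0.7]
dp [ -0.6  -2.6 -48.3] dr [array([-1.3000e-01,  1.3000e-01, -1.7984e+02]), array([-0.08, -0.08,  0.16])]
```

play_rows([
  {"dp": [0,-2,-30],"dr": [0,0,0]},
  {"dp": [0,-2,-48],"dr": [0,0,0]},
  {"dp": [0,-2,-48],"dr": [0,0,0]},
  {"dp": [0,-2,-48],"dr": [0,0,0]},
  {"dp": [0,-2,-48],"dr": [0,0,0]},
])

```text
t: 7.08
tool_pos: [0.447, -0.3453, 0.0079]
orientation: [0.685, 1.568, -0.792]
wrist_force: [0.4, -0.1, 0.7]
width: 0.817
```

```bash
python3 - <<'E'
from h import *
togo(.4451,-.3446,.005,5.5)
E
```

```text
t 7.08 p [ 447.  -345.3    7.9] q [-0.81  0.44 -0.32  0.81  0.    2.24] w 69.8 F [ 0.4 -0.1  0.7]
dp [-1.9  0.7 -2.9] dr [array([   0.19,   -0.19, -179.85]), array([0.12, 0.12, 0.15])]
```

play_rows([
  {"dp": [-1,0,-2],"dr": [0,0,0]},
  {"dp": [-1,0,-2],"dr": [0,0,0]},
  {"dp": [-1,0,-2],"dr": [0,0,0]},
  {"dp": [-1,0,-2],"dr": [0,0,0]},
  {"dp": [-1,0,-2],"dr": [0,0,0]},
  {"dp": [-1,0,-2],"dr": [0,0,0]},
  {"dp": [-1,0,-2],"dr": [0,0,0]},
], gripper=20)

```text
t: 7.67
tool_pos: [0.4454, -0.3448, 0.0049]
orientation: [0.634, 1.569, -0.844]
wrist_force: [-1.0, 1.0, 7.1]
width: 0.46
```

```bash
python3 - <<'E'
from h import *
togo(.4562,-.0075,.2,.5)
E
```

```text
t 7.67 p [ 445.4 -344.8    4.9] q [-0.81  0.44 -0.33  0.8  -0.    2.24] w 39.3 F [-1.   1.   7.1]
dp [ 10.8 337.3 195.1] dr [array([-1.0000e-01,  1.3000e-01,  1.7516e+02]), array([ 0.08,  0.07, -4.84])]
```

play_rows([
  {"dp": [0,0,30],"dr": [0,0,0]},
  {"dp": [0,0,65],"dr": [0,0,0]},
  {"dp": [0,0,105],"dr": [0,0,0]},
  {"dp": [0,0,145],"dr": [0,0,0]},
  {"dp": [0,20,175],"dr": [0,0,0]},
  {"dp": [3,60,180],"dr": [0,0,-2]},
  {"dp": [4,100,180],"dr": [0,0,-3]},
  {"dp": [5,140,180],"dr": [0,0,-4]},
  {"dp": [7,180,180],"dr": [0,0,-4.9]},
  {"dp": [9,220,180],"dr": [0,0,-4.9]},
  {"dp": [10,260,180],"dr": [0,0,-4.9]},
  {"dp": [11,300,160],"dr": [0,0,-4.9]},
])

```text
t: 8.67
tool_pos: [0.4569, -0.0455, 0.1679]
orientation: [1.306, 1.565, -0.257]
wrist_force: [2.3, -0.6, -2.8]
width: 0.465
```

```bash
python3 - <<'E'
from h import *
togo(.4562,-.0075,.02,.4)
E
```

```text
t 8.67 p [456.9 -45.5 167.9] q [-0.28  0.13 -0.31  1.13  0.    2.85] w 39.7 F [ 2.3 -0.6 -2.8]
dp [  -0.7   38.  -147.9] dr [array([-4.9000e-01,  1.3000e-01,  1.7996e+02]), array([ 0.08,  0.31, -0.04])]
```

play_rows([
  {"dp": [0,25,-30],"dr": [0,0,0]},
  {"dp": [0,37,-65],"dr": [0,0,0]},
  {"dp": [0,37,-100],"dr": [0,0,0]},
  {"dp": [0,37,-130],"dr": [0,0,0]},
  {"dp": [0,37,-144],"dr": [0,0,0]},
  {"dp": [0,37,-144],"dr": [0,0,0]},
  {"dp": [0,37,-144],"dr": [0,0,0]},
  {"dp": [0,37,-144],"dr": [0,0,0]},
])

```text
t: 9.33
tool_pos: [0.4567, -0.0103, 0.0222]
orientation: [1.345, 1.569, -0.218]
wrist_force: [0.3, -0.4, -2.2]
width: 0.457
```

```bash
python3 - <<'E'
from h import *
togo(.4562,-.0075,.006,.4)
E
```

```text
t 9.33 p [456.7 -10.3  22.2] q [-0.21  0.27 -0.55  0.75 -0.    2.93] w 39.1 F [ 0.3 -0.4 -2.2]
dp [ -0.5   2.8 -16.2] dr [array([-1.5000e-01,  3.0000e-02,  1.7996e+02]), array([ 0.02,  0.1 , -0.04])]
```

play_rows([
  {"dp": [0,2,-12],"dr": [0,0,0]},
  {"dp": [0,2,-15],"dr": [0,0,0]},
  {"dp": [0,2,-15],"dr": [0,0,0]},
  {"dp": [0,2,-15],"dr": [0,0,0]},
  {"dp": [0,2,-15],"dr": [0,0,0]},
])

```text
t: 9.75
tool_pos: [0.4564, -0.0083, 0.0068]
orientation: [1.346, 1.57, -0.217]
wrist_force: [-1.4, -0.3, -1.6]
width: 0.455
```

```bash
python3 - <<'E'
from h import *
togo(.4562,-.0075,.006,.4)
E
```

```text
t 9.75 p [456.4  -8.3   6.8] q [-0.2   0.29 -0.58  0.7  -0.    2.93] w 38.8 F [-1.4 -0.3 -1.6]
dp [-0.2  0.8 -0.8] dr [array([-1.1000e-01,  2.0000e-02,  1.7996e+02]), array([ 0.02,  0.07, -0.04])]
```

play_rows([
  {"dp": [0,0,-1],"dr": [0,0,0]},
  {"dp": [0,0,-1],"dr": [0,0,0]},
  {"dp": [0,0,-1.5],"dr": [0,0,0]},
  {"dp": [0,0,-1.5],"dr": [0,0,0]},
])

```text
t: 10.08
tool_pos: [0.456, -0.0082, 0.0049]
orientation: [1.199, 1.57, -0.364]
wrist_force: [-1.4, -0.3, 4.2]
width: 0.462
```

play_rows([
  {"dp": [0,0,0],"dr": [0,0,0]},
  {"dp": [0,0,0],"dr": [0,0,0]},
  {"dp": [0,0,0],"dr": [0,0,0]},
  {"dp": [0,0,0],"dr": [0,0,0]},
  {"dp": [0,0,0],"dr": [0,0,0]},
  {"dp": [0,0,25],"dr": [0,0,0]},
  {"dp": [0,0,60],"dr": [0,0,0]},
  {"dp": [0,0,100],"dr": [0,0,0]},
  {"dp": [0,0,140],"dr": [0,0,0]},
  {"dp": [0,0,180],"dr": [0,0,0]},
], gripper=60)

```text
t: 10.92
tool_pos: [0.4553, -0.008, 0.1865]
orientation: [-1.967, 1.571, 2.753]
wrist_force: [1.5, 0.1, -0.1]
width: 0.702
```

```bash
python3 - <<'E'
from h import *
togo(.6124,-.2958,.2,34.2)
E
```

```text
t 10.92 p [455.3  -8.  186.5] q [-0.2   0.12 -0.28  1.18  0.    2.93] w 60.0 F [ 1.5  0.1 -0.1]
dp [ 157.1 -287.8   13.5] dr [array([-2.0000e-02,  0.0000e+00, -1.4624e+02]), array([-0.000e+00, -1.000e-02,  3.376e+01])]
```

play_rows([
  {"dp": [157,-288,14],"dr": [0,0,34]},
  {"dp": [157,-288,14],"dr": [0,0,34]},
  {"dp": [157,-288,14],"dr": [0,0,34]},
  {"dp": [157,-288,14],"dr": [0,0,34]},
  {"dp": [157,-288,14],"dr": [0,0,34]},
  {"dp": [157,-288,14],"dr": [0,0,34]},
  {"dp": [157,-288,14],"dr": [0,0,34]},
  {"dp": [157,-288,14],"dr": [0,0,34]},
  {"dp": [157,-288,14],"dr": [0,0,34]},
  {"dp": [157,-288,14],"dr": [0,0,34]},
], gripper=70)

```text
t: 11.75
tool_pos: [0.6131, -0.2981, 0.1965]
orientation: [-2.743, 1.569, 2.568]
wrist_force: [0.3, 1.1, 0.6]
width: 0.821
```

```bash
python3 - <<'E'
from h import *
togo(.6124,-.2958,.005,34.2)
im=bot.capture("top");cv2.imwrite("pics/top3.png",im[:,:,::-1])
a=cv2.resize(im[255:360,255:405],None,fx=5,fy=5,interpolation=cv2.INTER_CUBIC);cv2.imwrite("pics/mat3.png",a[:,:,::-1])
E
```

```text
t 11.75 p [ 613.1 -298.1  196.5] q [-0.58  0.5   0.31  1.38 -0.    1.97] w 70.1 F [0.3 1.1 0.6]
dp [  -0.7    2.3 -191.5] dr [array([ 1.7000e-01, -1.1000e-01,  1.7989e+02]), array([-0.07, -0.11, -0.11])]
```

View pics/mat3.png

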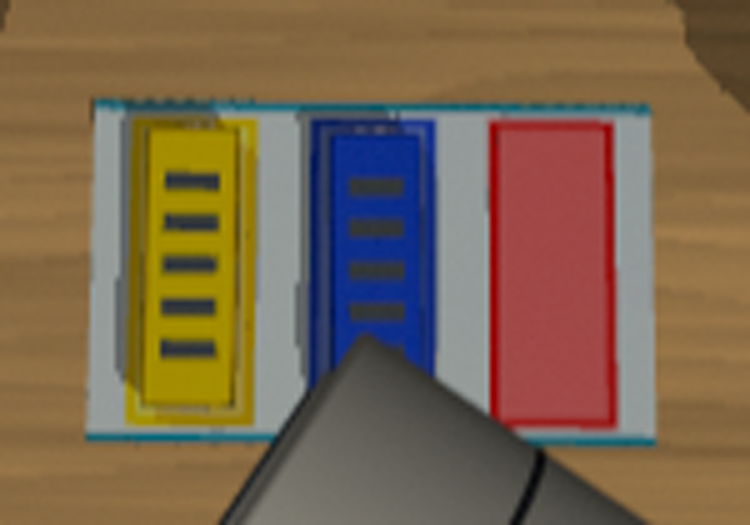

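View pics/top3.png

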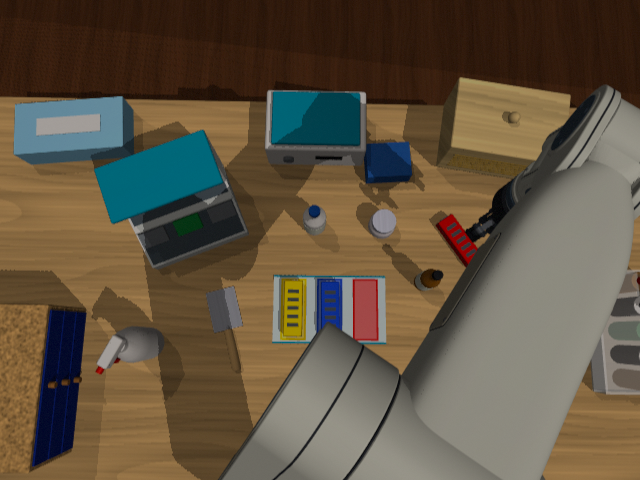

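play_rows([
  {"dp": [-0.5,2,-40],"dr": [0,0,0]},
  {"dp": [-0.5,2,-80],"dr": [0,0,0]},
  {"dp": [-0.5,2,-120],"dr": [0,0,0]},
  {"dp": [-0.5,2,-150],"dr": [0,0,0]},
  {"dp": [-0.5,2,-170],"dr": [0,0,0]},
  {"dp": [-0.5,2,-188],"dr": [0,0,0]},
  {"dp": [-0.5,2,-188],"dr": [0,0,0]},
  {"dp": [-0.5,2,-188],"dr": [0,0,0]},
  {"dp": [-0.5,2,-188],"dr": [0,0,0]},
])

```text
t: 12.55
tool_pos: [0.613, -0.2937, 0.0123]
orientation: [0.423, 1.569, -0.545]
wrist_force: [-0.3, -0.2, 0.4]
width: 0.82
```

```bash
python3 - <<'E'
from h import *
togo(.6124,-.2958,.005,34.2)
E
```

```text
t 12.55 p [ 613.  -293.7   12.3] q [-0.57  0.6  -0.01  0.97  0.    1.97] w 70.0 F [-0.3 -0.2  0.4]
dp [-0.6 -2.1 -7.3] dr [array([-1.5000e-01,  9.0000e-02,  1.7971e+02]), array([ 0.06,  0.09, -0.29])]
```

play_rows([
  {"dp": [-0.5,-2,-7],"dr": [0,0,0]},
  {"dp": [-0.5,-2,-7],"dr": [0,0,0]},
  {"dp": [-0.5,-2,-7],"dr": [0,0,0]},
  {"dp": [-0.5,-2,-7],"dr": [0,0,0]},
])

```text
t: 12.88
tool_pos: [0.612, -0.2963, 0.0039]
orientation: [0.438, 1.57, -0.532]
wrist_force: [0.1, -0.2, 1.1]
width: 0.819
```

```bash
python3 - <<'E'
from h import *
togo(.6124,-.2958,.005,34.2)
E
```

```text
t 12.88 p [ 612.  -296.3    3.9] q [-0.57  0.61 -0.01  0.95  0.    1.97] w 70.0 F [ 0.1 -0.2  1.1]
dp [0.4 0.5 1.1] dr [array([-4.0000e-02,  3.0000e-02,  1.7977e+02]), array([ 0.02,  0.03, -0.23])]
```

play_rows([
  {"dp": [0,0,1],"dr": [0,0,0]},
  {"dp": [0,0,1],"dr": [0,0,0]},
  {"dp": [0,0,1],"dr": [0,0,0]},
  {"dp": [0,0,1],"dr": [0,0,0]},
  {"dp": [0,0,1],"dr": [0,0,0]},
  {"dp": [0,0,1],"dr": [0,0,0]},
  {"dp": [0,0,1],"dr": [0,0,0]},
], gripper=20)

```text
t: 13.47
tool_pos: [0.6122, -0.2964, 0.0051]
orientation: [0.339, 1.57, -0.631]
wrist_force: [0.7, -0.5, 5.7]
width: 0.459
```

```bash
python3 - <<'E'
from h import *
togo(.4568,-.0875,.2,.4)
E
```

```text
t 13.47 p [ 612.2 -296.4    5.1] q [-0.57  0.61 -0.01  0.95 -0.    1.97] w 39.2 F [ 0.7 -0.5  5.7]
dp [-155.4  208.9  194.9] dr [array([-5.0000e-02,  7.0000e-02,  1.4596e+02]), array([  0.05,   0.04, -34.04])]
```

play_rows([
  {"dp": [0,0,30],"dr": [0,0,0]},
  {"dp": [0,0,68],"dr": [0,0,0]},
  {"dp": [0,0,108],"dr": [0,0,0]},
  {"dp": [0,0,148],"dr": [0,0,0]},
  {"dp": [-7,9,180],"dr": [0,0,-5]},
  {"dp": [-30,40,185],"dr": [0,0,-11]},
  {"dp": [-54,73,185],"dr": [0,0,-17]},
  {"dp": [-79,106,185],"dr": [0,0,-23]},
  {"dp": [-103,139,185],"dr": [0,0,-29]},
  {"dp": [-126,170,185],"dr": [0,0,-34]},
  {"dp": [-145,196,180],"dr": [0,0,-34]},
  {"dp": [-155,209,155],"dr": [0,0,-34]},
])

```text
t: 14.47
tool_pos: [0.4558, -0.0849, 0.162]
orientation: [1.322, 1.566, -0.24]
wrist_force: [1.3, 0.2, -1.4]
width: 0.46
```

play_rows([
  {"dp": [0,0,-35],"dr": [0,0,0]},
  {"dp": [0,0,-70],"dr": [0,0,0]},
  {"dp": [0,0,-105],"dr": [0,0,0]},
  {"dp": [0,0,-130],"dr": [0,0,0]},
  {"dp": [0,0,-140],"dr": [0,0,0]},
  {"dp": [0,0,-140],"dr": [0,0,0]},
  {"dp": [0,0,-140],"dr": [0,0,0]},
  {"dp": [0,0,-140],"dr": [0,0,0]},
])

```text
t: 15.13
tool_pos: [0.4574, -0.0873, 0.0202]
orientation: [1.239, 1.57, -0.324]
wrist_force: [1.3, -0.6, -1.1]
width: 0.461
```

```bash
python3 - <<'E'
from h import *
togo(.4568,-.0875,.006,.4)
E
```

```text
t 15.13 p [457.4 -87.3  20.2] q [-0.37  0.29 -0.54  0.75  0.    2.76] w 39.4 F [ 1.3 -0.6 -1.1]
dp [ -0.6  -0.2 -14.2] dr [array([-8.0000e-02,  3.0000e-02,  1.7995e+02]), array([ 0.02,  0.05, -0.05])]
```

play_rows([
  {"dp": [0,0,-10],"dr": [0,0,0]},
  {"dp": [0,0,-13],"dr": [0,0,0]},
  {"dp": [0,0,-14],"dr": [0,0,0]},
  {"dp": [0,0,-15],"dr": [0,0,0]},
  {"dp": [0,0,-15],"dr": [0,0,0]},
  {"dp": [0,0,-15],"dr": [0,0,0]},
])

```text
t: 15.63
tool_pos: [0.4572, -0.0872, 0.005]
orientation: [1.175, 1.57, -0.388]
wrist_force: [-1.1, 0.7, 0.3]
width: 0.463
```

```bash
python3 - <<'E'
from h import *
togo(.4568,-.0875,.006,.4)
E
```

```text
t 15.63 p [457.2 -87.2   5. ] q [-0.37  0.31 -0.56  0.71 -0.    2.76] w 39.6 F [-1.1  0.7  0.3]
dp [-0.4 -0.3  1. ] dr [array([-7.0000e-02,  3.0000e-02,  1.7995e+02]), array([ 0.02,  0.05, -0.05])]
```

Release, lift, and clear the camera's view by heading toward the console side.

play_rows([
  {"dp": [0,0,0],"dr": [0,0,0]},
  {"dp": [0,0,0],"dr": [0,0,0]},
  {"dp": [0,0,0],"dr": [0,0,0]},
  {"dp": [0,0,0],"dr": [0,0,0]},
  {"dp": [0,0,0],"dr": [0,0,0]},
  {"dp": [0,0,25],"dr": [0,0,0]},
  {"dp": [0,0,60],"dr": [0,0,0]},
  {"dp": [0,0,100],"dr": [0,0,0]},
  {"dp": [0,0,140],"dr": [0,0,0]},
  {"dp": [0,0,180],"dr": [0,0,0]},
  {"dp": [0,35,200],"dr": [0,0,0]},
  {"dp": [0,75,210],"dr": [0,0,0]},
], gripper=60)

```text
t: 16.63
tool_pos: [0.4582, -0.0131, 0.2179]
orientation: [1.301, 1.565, -0.266]
wrist_force: [0.6, 0.4, -0.8]
width: 0.698
```

play_rows([
  {"dp": [-10,40,10],"dr": [0,0,7]},
  {"dp": [-20,80,20],"dr": [0,0,14]},
  {"dp": [-20,120,20],"dr": [0,0,21]},
  {"dp": [-20,160,20],"dr": [0,0,22]},
  {"dp": [-20,200,20],"dr": [0,0,22]},
  {"dp": [-20,240,20],"dr": [0,0,22]},
  {"dp": [-20,280,20],"dr": [0,0,22]},
  {"dp": [-20,280,20],"dr": [0,0,22]},
])

```text
t: 17.3
tool_pos: [0.4362, 0.2734, 0.234]
orientation: [2.94, 1.569, 1.771]
wrist_force: [-1.3, -1.1, -0.0]
width: 0.703
```

```bash
python3 - <<'E'
from h import *
togo(.5,.25,.2,22)
im=bot.capture("top");cv2.imwrite("pics/top4.png",im[:,:,::-1])
a=cv2.resize(im[255:360,255:405],None,fx=5,fy=5,interpolation=cv2.INTER_CUBIC);cv2.imwrite("pics/mat4.png",a[:,:,::-1])
cv2.imwrite("pics/scene4.png",bot.capture("scene")[:,:,::-1])
E
```

```text
t 17.3 p [436.2 273.4 234. ] q [ 0.4   0.2  -0.05  1.32  0.    3.14] w 60.0 F [-1.3 -1.1 -0. ]
dp [ 63.8 -23.4 -34. ] dr [array([ 3.0000e-02, -1.5000e-01,  1.7897e+02]), array([-0.09, -0.02, -1.03])]
```

View pics/mat4.png

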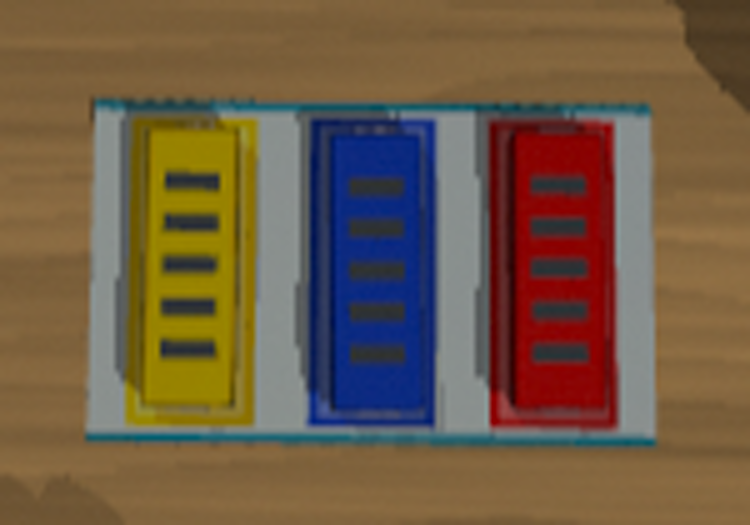

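View pics/top4.png

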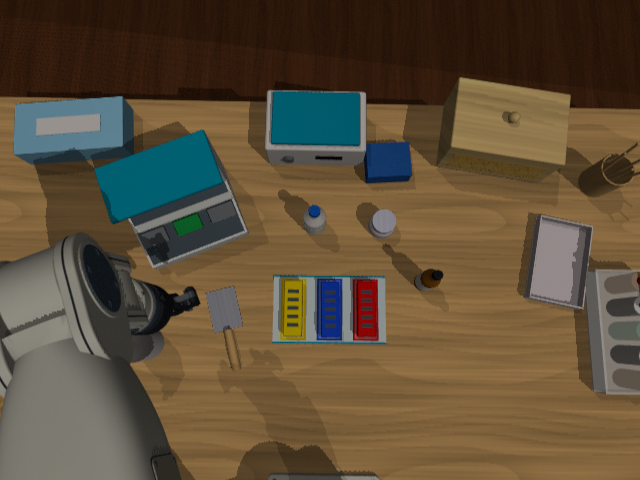

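View pics/scene4.png

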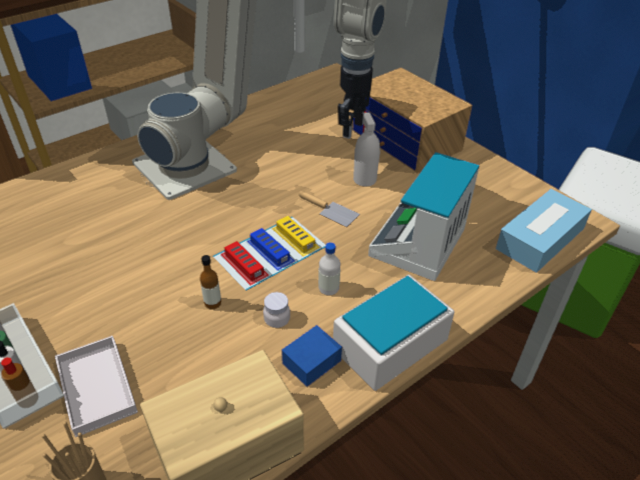

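```bash
python3 - <<'E'
from h import *
f={"y":(.4558,.0727),"b":(.4568,-.0071),"r":(.4574,-.0871)}
S={"y":((192,181),(189,264),(188,348)),"b":((376,187),(376,270.5),(376,354)),"r":((558,186),(559,268.5),(560,353))}
for k in S:
    P=np.array([back("top",q,.0315) for q in uz(S[k],5,255,255)])
    d=P[0]-P[2]; print(k,P[1].round(4),((P[1][:2]-f[k])*1000).round(1),"yaw",np.degrees(np.arctan2(d[1],d[0])).round(2))
E
```

```text
y [0.4568 0.073  0.0315] [1.  0.3] yaw 0.14
b [ 0.4554 -0.0078  0.0315] [-1.4 -0.7] yaw 0.73
r [ 0.4576 -0.0869  0.0315] [0.2 0.2] yaw 0.65
```

```bash
cat >> h.py <<'E'
PSI=np.radians(22.3)
def tokey(d,off=5,key=(.6258,.297,.080),q=True):
    n=np.array([-.5*np.cos(PSI),-.5*np.sin(PSI),np.cos(np.pi/6)])
    p,R=pose();yv=np.array([-np.sin(PSI),np.cos(PSI),0]);xx=-n
    T0=[]
    for s in(1,-1):
        zz=s*yv;T=Ro.from_matrix(np.c_[xx,np.cross(zz,xx),zz]);T=Ro.from_rotvec(np.radians(off)*np.array(-xx))*T
        T0.append(np.degrees((T*R.inv()).as_rotvec()))
    st=bot.state();t=np.array(key)+d*n
    F=st["wrist_force"];cur=(p-np.array(key))
    print("t",round(st["t"],2),"q",st["joint_pos"].round(2),"p",(p*1000).round(1),"F",F.round(2),"Fn",round(F@n,2),"height along n mm",round(cur@n*1000,2),"lateral y",round(cur@yv*1000,1),"upslope",round(cur@np.cross(yv,n)*1000,1))
    print("dp",((t-p)*1000).round(1),"dr",[a.round(2) for a in T0],"n",n.round(3))
E
python3 - <<'E'
from h import *
tokey(.06)
print(back("top",(140,345),0),back("top",(110,360),.2))
E
```

```text
t 17.4 q [ 0.39  0.19 -0.06  1.32 -0.    3.14] p [436.3 269.2 234. ] F [-0.05 -0.65  0.82] Fn 0.86 height along n mm 226.27 lateral y 46.2 upslope -83.9
dp [ 161.7   16.4 -102. ] dr [array([  42.65,   15.47, -169.51]), array([ 10.27, -28.26,   4.58])] n [-0.463 -0.19   0.866]
[0.37113046 0.40527638 0.        ] [0.35068663 0.38730944 0.2       ]
```

play_rows([
  {"dp": [30,0,0],"dr": [0,0,5]},
  {"dp": [60,0,0],"dr": [2.5,-7,5]},
  {"dp": [95,5,-5],"dr": [4.6,-12.6,5]},
  {"dp": [125,10,-20],"dr": [6.7,-18.4,5]},
  {"dp": [145,14,-45],"dr": [8.8,-24.2,4.6]},
  {"dp": [157,16,-75],"dr": [10.3,-28.3,4.6]},
  {"dp": [162,16,-100],"dr": [10.3,-28.3,4.6]},
  {"dp": [162,16,-102],"dr": [10.3,-28.3,4.6]},
  {"dp": [162,16,-102],"dr": [10.3,-28.3,4.6]},
  {"dp": [162,16,-102],"dr": [10.3,-28.3,4.6]},
], gripper=0)

```text
t: 18.23
tool_pos: [0.5999, 0.2832, 0.1343]
orientation: [1.487, 1.045, 0.388]
wrist_force: [-0.8, 0.7, 0.7]
width: -0.002
```

```bash
python3 - <<'E'
from h import *
tokey(.03)
im=bot.capture("top");a=cv2.resize(im[120:280,90:260],None,fx=3.7,fy=3.7,interpolation=cv2.INTER_CUBIC);cv2.imwrite("pics/k5.png",a[:,:,::-1])
im=bot.capture("scene");a=cv2.resize(im[130:290,320:500],None,fx=3.7,fy=3.7,interpolation=cv2.INTER_CUBIC);cv2.imwrite("pics/ks5.png",a[:,:,::-1])
E
```

```text
t 18.23 q [ 0.29  0.22 -0.45  0.38  0.05  2.98] p [599.9 283.2 134.3] F [-0.75  0.68  0.71] Fn 0.83 height along n mm 61.62 lateral y -3.0 upslope 1.9
dp [ 12.    8.1 -28.3] dr [array([  83.37,   34.14, -155.57]), array([-0.14,  0.1 ,  0.21])] n [-0.463 -0.19   0.866]
```

View pics/k5.png

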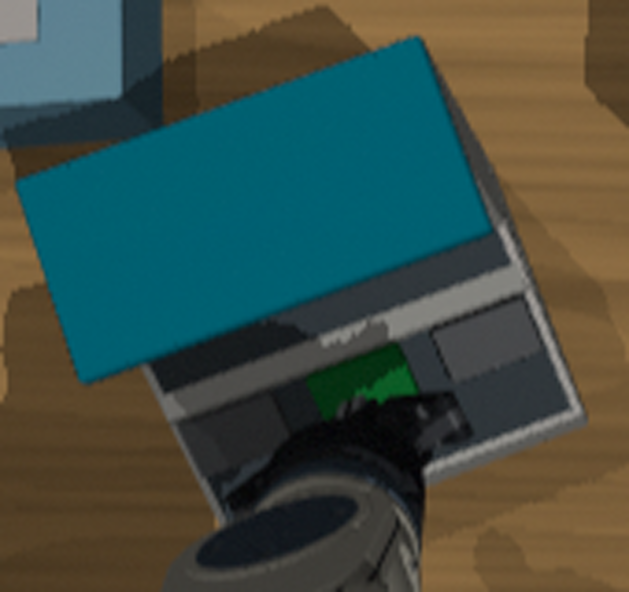

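View pics/ks5.png

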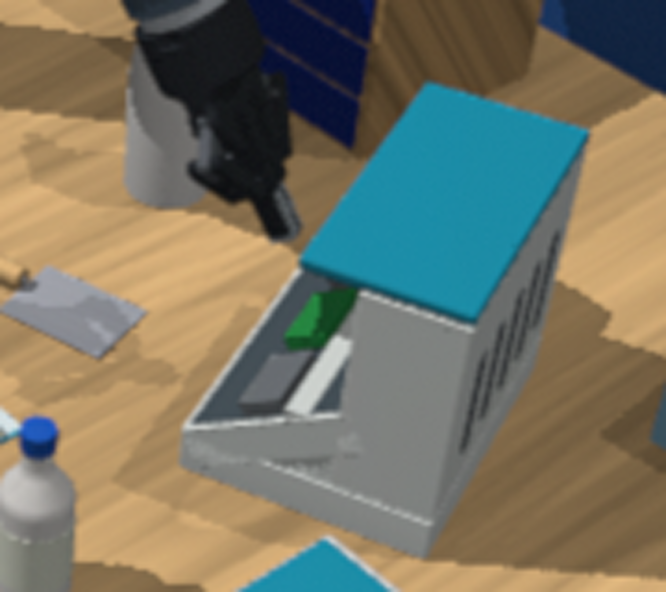

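```bash
python3 - <<'E'
from h import *
im=cv2.imread("pics/scene4.png")[130:290,320:500]
a=cv2.resize(im,None,fx=3.7,fy=3.7,interpolation=cv2.INTER_CUBIC)
c,s=np.cos(PSI),np.sin(PSI);up=np.array([.866*c,.866*s,.5]);yv=np.array([-s,c,0]);n=np.array([-.5*c,-.5*s,.866]);k=np.array([.6258,.297,.08])
for h,col in((0,(255,0,255)),(-.014,(0,255,255))):
    q=np.array([k+h*n+u*up*.017+v*yv*.028 for u,v in((1,1),(1,-1),(-1,-1),(-1,1))])
    P=((proj("scene",q)-[320,130]+.5)*3.7-.5)
    cv2.polylines(a,[np.round(P).astype(int)],True,col,1)
cv2.imwrite("pics/ks6.png",a)
tokey(.03)
E
```

```text
t 18.33 q [ 0.29  0.21 -0.45  0.38  0.05  2.98] p [600.3 283.9 135.3] F [0.2  0.24 0.27] Fn 0.1 height along n mm 62.16 lateral y -2.4 upslope 3.0
dp [ 11.6   7.4 -29.3] dr [array([  83.55,   34.25, -155.51]), array([-0.18,  0.24,  0.16])] n [-0.463 -0.19   0.866]
```

View pics/ks6.png

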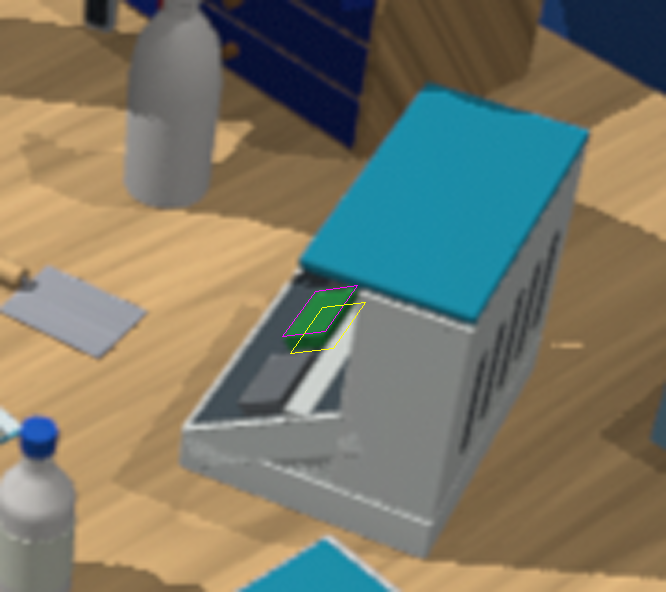

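play_rows([
  {"dp": [5,3,-12],"dr": [0,0,0]},
  {"dp": [12,7,-28],"dr": [0,0,0]},
  {"dp": [17,9,-38],"dr": [0,0,0]},
  {"dp": [20,11,-45],"dr": [0,0,0]},
  {"dp": [20,11,-45],"dr": [0,0,0]},
  {"dp": [20,11,-45],"dr": [0,0,0]},
  {"dp": [20,11,-45],"dr": [0,0,0]},
  {"dp": [20,11,-45],"dr": [0,0,0]},
])

```text
t: 19.0
tool_pos: [0.6191, 0.295, 0.0885]
orientation: [1.487, 1.044, 0.39]
wrist_force: [0.8, 0.1, 0.1]
width: -0.001
```

```bash
python3 - <<'E'
from h import *
tokey(.005)
E
```

```text
t 19.0 q [ 0.3   0.3  -0.47  0.28  0.04  2.98] p [619.1 295.   88.5] F [0.76 0.1  0.07] Fn -0.31 height along n mm 10.82 lateral y 0.7 upslope -1.8
dp [ 4.4  1.1 -4.1] dr [array([  83.4 ,   34.25, -155.62]), array([-0.15,  0.12,  0.12])] n [-0.463 -0.19   0.866]
```

play_rows([
  {"dp": [2,1,-3.5],"dr": [0,0,0]},
  {"dp": [3,1,-4],"dr": [0,0,0]},
  {"dp": [3,1,-4],"dr": [0,0,0]},
  {"dp": [3,1,-4],"dr": [0,0,0]},
  {"dp": [3,1,-4],"dr": [0,0,0]},
  {"dp": [3,1,-4],"dr": [0,0,0]},
])

```text
t: 19.5
tool_pos: [0.6219, 0.2959, 0.0835]
orientation: [1.487, 1.045, 0.39]
wrist_force: [0.1, -0.1, 0.2]
width: -0.004
```

```bash
python3 - <<'E'
from h import *
tokey(.003)
E
```

```text
t 19.5 q [ 0.3   0.31 -0.47  0.27  0.04  2.98] p [621.9 295.9  83.5] F [ 0.11 -0.15  0.22] Fn 0.17 height along n mm 5.07 lateral y 0.5 upslope -1.7
dp [ 2.5  0.5 -0.9] dr [array([  83.32,   34.22, -155.67]), array([-0.14,  0.06,  0.12])] n [-0.463 -0.19   0.866]
```

play_rows([
  {"dp": [1,0.4,-1.7],"dr": [0,0,0]},
  {"dp": [1,0.4,-1.7],"dr": [0,0,0]},
  {"dp": [1,0.4,-1.7],"dr": [0,0,0]},
  {"dp": [1,0.4,-1.7],"dr": [0,0,0]},
])

```text
t: 19.83
tool_pos: [0.6229, 0.2963, 0.0817]
orientation: [1.487, 1.045, 0.39]
wrist_force: [0.1, -0.4, -0.7]
width: -0.004
```

```bash
python3 - <<'E'
from h import *
tokey(.0)
E
```

```text
t 19.83 q [ 0.3   0.31 -0.47  0.27  0.04  2.98] p [622.9 296.3  81.7] F [ 0.07 -0.39 -0.69] Fn -0.56 height along n mm 2.95 lateral y 0.4 upslope -1.7
dp [ 2.9  0.7 -1.7] dr [array([  83.3 ,   34.21, -155.67]), array([-0.13,  0.05,  0.12])] n [-0.463 -0.19   0.866]
```

Step 1 mm at a time: -n·1 ≈ (0.46, 0.19, -0.87).

play_rows([
  {"dp": [0.5,0.2,-0.9],"dr": [0,0,0]},
  {"dp": [0.5,0.2,-0.9],"dr": [0,0,0]},
  {"dp": [0.5,0.2,-0.9],"dr": [0,0,0]},
])

```text
t: 20.08
tool_pos: [0.6234, 0.2965, 0.0808]
orientation: [1.487, 1.045, 0.39]
wrist_force: [1.1, -0.3, 0.3]
width: -0.0
```

play_rows([
  {"dp": [0.5,0.2,-0.9],"dr": [0,0,0]},
  {"dp": [0.5,0.2,-0.9],"dr": [0,0,0]},
  {"dp": [0.5,0.2,-0.9],"dr": [0,0,0]},
])

```text
t: 20.33
tool_pos: [0.6239, 0.2967, 0.0799]
orientation: [1.487, 1.045, 0.39]
wrist_force: [-0.6, 0.0, 0.4]
width: -0.001
```

play_rows([
  {"dp": [0.5,0.2,-0.9],"dr": [0,0,0]},
  {"dp": [0.5,0.2,-0.9],"dr": [0,0,0]},
  {"dp": [0.5,0.2,-0.9],"dr": [0,0,0]},
])

```text
t: 20.58
tool_pos: [0.6245, 0.2969, 0.0792]
orientation: [1.487, 1.045, 0.39]
wrist_force: [-0.2, -0.6, 0.9]
width: 0.006
```

```bash
python3 - <<'E'
from h import *
tokey(.0)
E
```

```text
t 20.58 q [ 0.3   0.32 -0.47  0.26  0.04  2.98] p [624.5 296.9  79.2] F [-0.2  -0.64  0.88] Fn 0.98 height along n mm -0.1 lateral y 0.5 upslope -1.5
dp [1.3 0.1 0.8] dr [array([  83.33,   34.22, -155.66]), array([-0.14,  0.07,  0.12])] n [-0.463 -0.19   0.866]
```

play_rows([
  {"dp": [0.5,0.2,-0.9],"dr": [0,0,0]},
  {"dp": [0.5,0.2,-0.9],"dr": [0,0,0]},
  {"dp": [0.5,0.2,-0.9],"dr": [0,0,0]},
])

```text
t: 20.83
tool_pos: [0.6249, 0.2971, 0.0784]
orientation: [1.487, 1.045, 0.39]
wrist_force: [-2.8, -1.4, 4.1]
width: -0.0
```

```bash
python3 - <<'E'
from h import *
tokey(.0)
E
```

```text
t 20.83 q [ 0.3   0.32 -0.47  0.26  0.04  2.98] p [624.9 297.1  78.4] F [-2.79 -1.36  4.1 ] Fn 5.11 height along n mm -1.0 lateral y 0.4 upslope -1.5
dp [ 0.9 -0.1  1.6] dr [array([  83.33,   34.22, -155.66]), array([-0.14,  0.07,  0.12])] n [-0.463 -0.19   0.866]
```

play_rows([
  {"dp": [0.5,0.2,-0.9],"dr": [0,0,0]},
  {"dp": [0.5,0.2,-0.9],"dr": [0,0,0]},
  {"dp": [0.5,0.2,-0.9],"dr": [0,0,0]},
])

```text
t: 21.08
tool_pos: [0.6254, 0.2973, 0.0774]
orientation: [1.487, 1.045, 0.39]
wrist_force: [-3.9, -1.0, 5.1]
width: 0.001
```

```bash
python3 - <<'E'
from h import *
tokey(.0)
E
```

```text
t 21.08 q [ 0.3   0.32 -0.47  0.26  0.04  2.98] p [625.4 297.3  77.4] F [-3.88 -1.    5.11] Fn 6.41 height along n mm -2.09 lateral y 0.4 upslope -1.5
dp [ 0.4 -0.3  2.6] dr [array([  83.33,   34.22, -155.66]), array([-0.14,  0.07,  0.12])] n [-0.463 -0.19   0.866]
```

play_rows([
  {"dp": [0.5,0.2,-0.9],"dr": [0,0,0]},
  {"dp": [0.5,0.2,-0.9],"dr": [0,0,0]},
  {"dp": [0.5,0.2,-0.9],"dr": [0,0,0]},
])

```text
t: 21.33
tool_pos: [0.6259, 0.2975, 0.0764]
orientation: [1.487, 1.045, 0.39]
wrist_force: [-4.4, -0.9, 4.3]
width: 0.001
```

```bash
python3 - <<'E'
from h import *
tokey(.0)
E
```

```text
t 21.33 q [ 0.3   0.32 -0.47  0.26  0.04  2.98] p [625.9 297.5  76.4] F [-4.37 -0.93  4.28] Fn 5.91 height along n mm -3.25 lateral y 0.4 upslope -1.5
dp [-0.1 -0.5  3.6] dr [array([  83.32,   34.22, -155.66]), array([-0.14,  0.06,  0.12])] n [-0.463 -0.19   0.866]
```

play_rows([
  {"dp": [0.5,0.2,-0.9],"dr": [0,0,0]},
  {"dp": [0.5,0.2,-0.9],"dr": [0,0,0]},
  {"dp": [0.5,0.2,-0.9],"dr": [0,0,0]},
])

```text
t: 21.58
tool_pos: [0.6265, 0.2977, 0.0754]
orientation: [1.487, 1.045, 0.39]
wrist_force: [-3.4, -0.7, 3.9]
width: -0.0
```

```bash
python3 - <<'E'
from h import *
tokey(.0)
E
```

```text
t 21.58 q [ 0.3   0.33 -0.47  0.25  0.04  2.98] p [626.5 297.7  75.4] F [-3.37 -0.66  3.88] Fn 5.05 height along n mm -4.39 lateral y 0.4 upslope -1.5
dp [-0.7 -0.7  4.6] dr [array([  83.32,   34.22, -155.66]), array([-0.14,  0.06,  0.12])] n [-0.463 -0.19   0.866]
```

play_rows([
  {"dp": [-2,-0.8,3.5],"dr": [0,0,0]},
  {"dp": [-6,-2.5,11],"dr": [0,0,0]},
  {"dp": [-14,-6,26],"dr": [0,0,0]},
  {"dp": [-28,-11,52],"dr": [0,0,0]},
  {"dp": [-42,-17,80],"dr": [0,0,0]},
  {"dp": [-58,-24,108],"dr": [0,0,0]},
  {"dp": [-75,-31,135],"dr": [0,0,0]},
  {"dp": [-85,-40,150],"dr": [0,0,0]},
  {"dp": [-85,-40,150],"dr": [0,0,0]},
  {"dp": [-85,-40,150],"dr": [0,0,0]},
])

```text
t: 22.42
tool_pos: [0.5413, 0.2574, 0.227]
orientation: [1.486, 1.043, 0.389]
wrist_force: [-0.3, 0.0, -0.1]
width: -0.002
```

```bash
python3 - <<'E'
from h import *
tokey(.1)
im=bot.capture("top");cv2.imwrite("pics/top7.png",im[:,:,::-1])
a=cv2.resize(im[255:360,255:405],None,fx=5,fy=5,interpolation=cv2.INTER_CUBIC);cv2.imwrite("pics/mat7.png",a[:,:,::-1])
E
```

```text
t 22.42 q [ 0.28  0.03 -0.41  0.61  0.06  2.96] p [541.3 257.4 227. ] F [-0.34  0.05 -0.05] Fn 0.1 height along n mm 173.89 lateral y -4.5 upslope -7.2
dp [ 38.3  20.6 -60.4] dr [array([  83.51,   34.24, -155.54]), array([-0.17,  0.2 ,  0.15])] n [-0.463 -0.19   0.866]
```

View pics/top7.png

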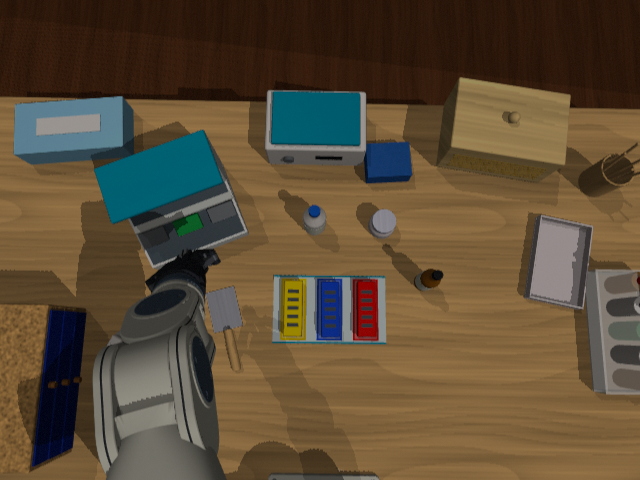

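View pics/mat7.png

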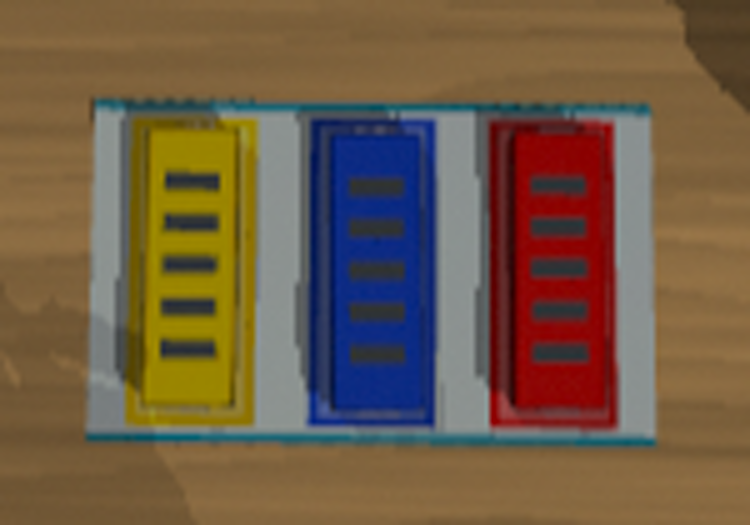

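```bash
python3 - <<'E'
from h import *
cv2.imwrite("pics/scene7.png",bot.capture("scene")[:,:,::-1])
E
```

```text
(no output)
```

View pics/scene7.png

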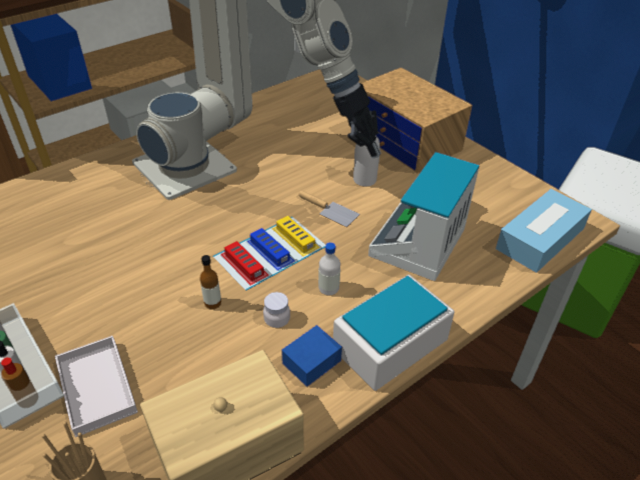

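The scene picture shows the spray bottle still standing with its base at about (366,180), the bystanders in place, the cassettes in the row on the mat at (244,262), (270,247) and (296,235), and the robot touching nothing. I'm handing in the job.

```bash
python3 -c "
from rig import bot
print(bot.sign_off())"
```

```text
the job is handed in; nothing more can be done
None
```

I laid the three cassettes in their own fields, let go of them, then pressed and released the green key, and handed the job in at about 22.5 s of the 72 s allowed.

- **Cassettes:** In the top picture taken before the key press, each centre is within about 1.5 mm of its field's centre. Blue is the furthest off, about 1.4 mm towards the robot. Yaw is within about half a degree of the mat. The picture after the key press shows them unchanged.
- **Green key:** Force along the press direction climbed to 6.4 N, then fell to 5.9 N and 5.1 N. That puts the travel at about 5 mm, past the 3.5 mm click and short of the 8.5 mm limit. The travel is worked out from force and tool position, since I could not read the key itself. I then backed the gripper straight out.
- **Grey keys and bystanders:** The gripper stayed within about 2 mm of the green key's centre, so it kept clear of the grey keys. The last pictures show the bystanders where they stood. The spray bottle is partly hidden behind the arm, but its base is in its original place.
- **Checks that disagreed:** My two image measurements of the yellow cassette differ by about 2 mm sideways, 71.3 mm against 73.0 mm. Both are well inside the 8 mm field margin.

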